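# Lift the tube carrier out of the heated mixer and hold it over the light box

## Robot

A 6-joint arm with a two-finger parallel gripper is mounted at the origin on the work surface. World frame = base frame: x ahead of the robot, y to its left, z up, the work surface at z = 0. Lengths are in m, angles in rad, forces in N, time in s.
With the tool pointing down it reaches from about 0.35 to 0.975 m from the base axis. Payload 17.4 kg.
Tool frame: the origin (TCP) lies midway between the tips of the shut fingers; the grasp point (between the pads) lies 19 mm behind it; z points along the fingers, y is the line along which they close (so a half turn about z gives the same grasp; the last joint's range is limited). The gripper opens to 85 mm and grips with 20 to 120 N. Pads are 22 mm wide; open, the fingers measure 114 mm over their backs; the gripper's body (76 mm by 85 mm) begins 54 mm behind the grasp point. The pads swing forward as they close: fully open they stand 13 mm farther back than shut.
Start: joints at [1.296, 0.116, 1.442, -0, 1.584, -0.038], TCP at [0.158, 0.656, 0.231] pointing down, gripper open.
Joint ranges: [-2.83, 2.83], [-0.83, 2.19], [0.07, 2.5], [-1.14, 4.28], [0.01, 3], [-2.97, 2.97]. Speed limits (rad/s): [1.89, 1.89, 2.22, 3.14, 3.14, 3.14].

## Interface

Orientations are given as a unit quaternion [w, x, y, z].
In Python, from rig import bot gives the robot as it stands. The module is installed in compiled form; this text tells all that it offers.
- The arm moves only by the tool drive_tool, never from a script. Its argument "commands" is text: rows parted by semicolons, each of 7 numbers parted by spaces: the shift along the world's x, y, z in mm, then the turn, a rotation vector about the world's x, y, z in degrees, then the finger opening in mm, from 0 to 85.4. In form: tx ty tz ax ay az fingers; .... A call has 1 to 5 rows; each row shifts and turns the commanded pose from where the row before left it; what a row does not reach is not made up. A row lasts 1/8 s, in which the tool goes at most 62.5 mm and 10.7 degrees, less where a joint would pass 70% of its speed; a pose out of reach is approached as far as the arm can. A call is refused whole if a number of a shift passes 62.5 or a number of a turn 10.7, either way. A call with a gripper value outside its range is refused whole. The fingers move at their own pace and stop on an object; "newtons" is the grip in N (left out, the last holds). Time passes only in rows, so rows that do not move let the fingers close. It gives the time, the measured TCP pose, the force, the opening and the grip force at its end, in the units of the state.
- bot.observe(): the state, without advancing time (a new reading comes with each control period).
- bot.camera(name): name is "side" or "top"; returns a dict with "pixels" (480x640x3 uint8, red, green, blue), "range_z" (480x640 float32, m along the optical axis (not along the pixel's ray), 0 where there is no reading), "vertical_fov" (degrees; the focal length in pixels is half the picture's height over the tangent of half this angle, whatever the lens; pixels are square), "cx", "cy" (the principal point, pixels), "R" (3x3) and "t" (3): a world point X has camera coordinates R X + t. Camera axes: x right, y down, z forward; pixel columns grow to the right and rows downward; lengths in m; the calibration is good to about 2 mm. A picture is of the moment at which its call begins.
- bot.close_job(): hands the job in; it is judged then, once.
The state is a dict: "t": time; "joints": joint angles; "joint_velocities": joint speeds; "joint_torque": joint torques, N m; "ee_pos": TCP position; "tool_rot": TCP orientation; "wrist_force": force on the tool from outside, world axes, zero at the start; "torque": the same for the moment, N m; "opening": finger opening in m; "grip_force": force on a finger pad.
Only numpy, scipy, OpenCV 4.12 (cv2) and the standard library are available. Lean on these libraries where they do the work, as an engineer would, in place of code of your own. Each camera call takes 0.05 s, during which the arm holds its last target. There are 200 camera calls.

## Task

The samples in the heated mixer are ready to be read: pinch the two black side catches of its tube carrier together, lift the carrier out and bring it over the lit panel of the light viewing box. Finish while holding it there by its pinched catches, level and still, over the middle of the panel and a few centimetres clear of it. Do not tip the carrier on the way or set it down on the bench or the viewing box, and leave the tube rack, tip box and vials where they stand.

Things in the scene. Friction and masses are not known exactly. Their poses are not given: they have to be found in the camera images.
- carrier_grip (a point): Point halfway between the carrier's two catch pads, at the height to pinch them: 66 mm above the carrier's underside, 26 above its top plate (tube caps rise 11 above that plate). x along the carrier's length, y from pad to pad, z up. At the start the carrier sits in the mixer's well with this point 30 above the mixer's flat deck.
- catch_left (a joint): Black catch on the carrier's +y side: upright ribbed pad, 28 mm wide (x), 4 thick, from below the top plate to 18 above carrier_grip. Slides inward: 0 = sprung out, latched; 0.006 m = in at its stop. 2 N starts it, 5.4 N holds it in. Over both pads' outer faces: 48 out, 36 in. Until both are 0.0035 in, bolts at their feet under lips of the well let the carrier rise only 1.5 mm.
- catch_right (a joint): The same catch on the carrier's -y side; 0 = out and latched, 0.006 m = pressed right in.
- carrier: Tube carrier: light grey plastic basket 122 mm long (x) x 46 wide (y) x 84 tall, 0.16 to 0.30 kg, with 8 white-capped tubes fixed in it, four each side of a central grey handle core (26 x 28, 40 above the top plate). Origin at the centre of its underside, 66 below carrier_grip, same axes. It carries the two black catches.
- mixer: Heated tube mixer, fixed: white casing 220 mm deep (x) x 160 wide (y) x 80 tall, sloping control panel towards -x, dark metal heating block with a rectangular well (106 x 49, 50 deep) in the flat deck. Origin: centre of its underside; well centre 30 towards +x. The carrier comes out straight up, 1.5 to 2 play each side; seated, its underside is 36 below the deck.
- viewer_panel (a point): Centre of the lit white panel (150 x 120) in the top face of the light viewing box, a low grey box 190 (x) x 150 (y) x 40 tall, fixed to the bench. The point is on the panel's surface, 40 above the bench; z up.
- viewer: The light viewing box itself; origin at the centre of its underside.
- tube_rack_mid (a point): Bystander: white rack 70 x 150 with orange- and red-capped tubes, 84 tall over the caps; point at its middle, 25 above the bench. Leave alone.
- tip_box_mid (a point): Bystander: pipette tip box 88 x 125 x 93, teal base and yellow lid; point at its middle, 46 above the bench. Leave alone.
- vial1_mid (a point): Bystander: small white vial with green cap, 17 across, 40 tall, between mixer and viewing box; point halfway up. Leave alone.
- vial2_mid (a point): Bystander: the same with a blue cap. Leave alone.
There are look-alikes about, which are no part of the job. There is more than one size of the viewer; the job needs the larger.

How it is judged:
On the way:
1. the carrier is lifted clear of the mixer's well with both catches pinched in (z of carrier_grip in the frame of mixer above 0.156 m and value of joint each of catch_left, catch_right above 0.004 m), for 0.2 s.
At the end, for the whole second after the job is handed in: The gripper holds the carrier with both catches at least 4 mm in; its middle is within 35 mm of the panel's centre as seen from above, its underside 15 to 150 mm above the panel, tilted under 0.15 rad, at rest, touching neither mixer, viewing box nor bench (value of joint each of catch_left, catch_right above 0.004 m and contact force between carrier and the fingers above 3 N and horizontal distance between carrier_grip and viewer_panel below 0.035 m and z of carrier in the frame of viewer_panel between 0.015 and 0.15 m and angle between carrier's own z axis and vertical below 0.15 rad and linear speed of carrier below 0.03 m/s and angular speed of carrier below 0.3 rad/s and contact force between carrier and mixer below 0.2 N and contact force between carrier and viewer below 0.2 N and contact force between carrier and table below 0.2 N); the arm keeps its last pose, push and grip.
It fails at once if the carrier is tipped by more than 0.35 rad (angle between carrier's own z axis and vertical above 0.35 rad).
It fails at once if the carrier is set down or dropped on the viewing box, the bench or a bystander (contact force between carrier and viewer above 1 N or contact force between carrier and table above 1 N or contact force between carrier and tube_rack above 1 N or contact force between carrier and tip_box above 1 N).
It fails at once if the rack, tip box or a vial is moved by more than 15 mm (distance of any of tube_rack_mid, tip_box_mid, vial1_mid, vial2_mid from where it was at the start of the episode above 0.015 m).
It also fails if it takes over 48 s, if anything falls off the work surface, if the arm or the gripper's body presses on something with over 40 N, if the wrist force passes 120 N, or if a joint passes its speed limit or range.

## Working session

There is one attempt and no reset: what is moved stays moved. The work goes in short steps, Python scripts to look and compute and a tool call to move; the robot and the scene stay as the last step left them, time stands still between calls to the robot, and variables do not carry over. Pictures are saved under pics/ and viewed, at most 10 in all, crops included, and the job is handed in when it is done.

Besides the shell and the picture viewer there is one more tool, called after ">>>" by a JSON object that holds its "method" and its "body", one argument or row to a line. drive_tool: Moves the arm, as the interface text tells. Its arguments: {"type":"object","properties":{"commands":{"type":"string"},"newtons":{"type":"number"}},"required":["commands"]}

```bash
mkdir -p pics
cat > h.py <<'E'
import numpy as np, cv2
from rig import bot
def cam(n):
    c=bot.camera(n); f=240/np.tan(np.radians(c['vertical_fov'])/2)
    v,u=np.mgrid[:480,:640]; z=c['range_z']
    P=np.stack([(u-c['cx'])/f*z,(v-c['cy'])/f*z,z],-1)
    W=(P-c['t'])@np.array(c['R'])   # R^T (P-t)
    W[z==0]=np.nan
    return c,W
def save(n,im): cv2.imwrite(n,im[...,::-1])
E
python3 - <<'E'
from h import *
for n in('side','top'):
    c,W=cam(n); save(f'pics/{n}0.png',c['pixels']); np.savez(f'{n}0.npz',W=W,px=c['pixels']); print(n,c['R'],c['t'],c['vertical_fov'],c['cx'],c['cy'],(c['range_z']>0).mean())
print(bot.observe())
E
```

```text
side [[ 0.74333193 -0.66891397  0.00342743]
 [-0.38804009 -0.43537255 -0.81232729]
 [ 0.54486928  0.60249884 -0.58319176]] [-0.37239572  0.32379479  0.77164062] 48.75369552705519 319.1795648193992 239.21830577251143 0.9819791666666666
top [[-0.00585028 -0.99994799 -0.00835436]
 [-0.99657992  0.00651882 -0.08237704]
 [ 0.08242721  0.00784386 -0.99656622]] [0.09732613 0.58650978 1.17715468] 46.55523459236604 324.24334238356903 242.03844942510915 0.996044921875
{'t': 0.1, 'joints': array([ 1.29619353e+00,  1.16431283e-01,  1.44220914e+00, -2.47041338e-05,
        1.58399916e+00, -3.77824553e-02]), 'joint_velocities': array([-0.00028806,  0.00036631, -0.00231496, -0.00086821,  0.00113531,
        0.00048616]), 'joint_torque': array([ 2.02646304e-03, -7.33663416e+01, -6.33796120e+01,  5.06614799e-05,
        5.29732395e-03,  2.72902093e-05]), 'ee_pos': array([0.15832026, 0.65599009, 0.23063391]), 'tool_rot': array([-6.92280605e-05,  1.18133801e-01,  9.92997548e-01, -5.19010502e-04]), 'wrist_force': array([ 0.2133136 , -0.06013728, -0.70693803]), 'torque': array([ 0.03160659, -0.05501356,  0.03880329]), 'grip_force': 0.0, 'opening': 0.08556798875464076}
```

View pics/top0.png

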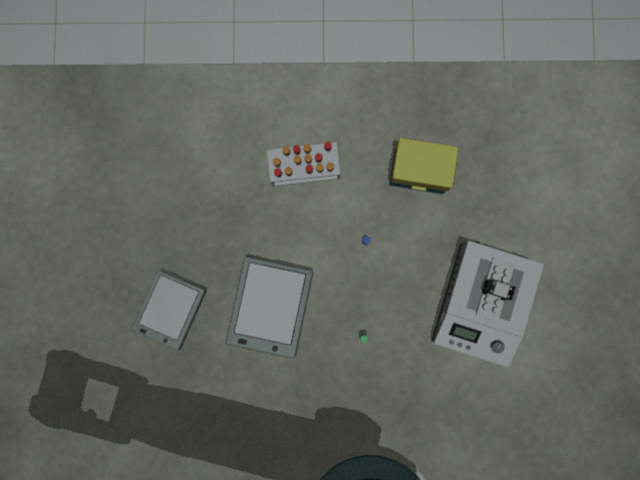

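View pics/side0.png

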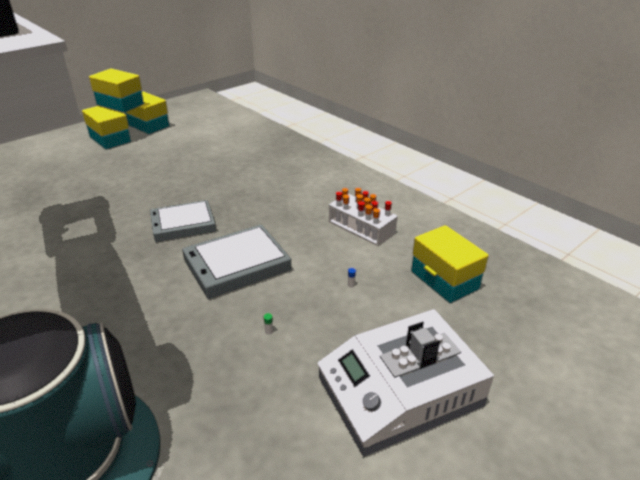

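The top view has two viewing boxes, a small one at (170,306) and a large one at (270,305), and one mixer at (490,300). The carrier's handle and black catches are at about (497,288). The vials are at (366,240) and (363,337), the rack at (303,162) and the tip box at (424,165). I'll use the large viewer.

Run:
```python
from h import *
D={n:np.load(n+'0.npz') for n in('top','side')}
def rect(P,name):
    r=cv2.minAreaRect((P[:,:2]*1000).astype(np.float32)); print(name,len(P),'rect',np.round(r[0],1),np.round(r[1],1),round(r[2],1),'z med %.4f'%np.median(P[:,2]),'mean',np.round(P[:,:2].mean(0),4))
for n in D:
    W=D[n]['W'];px=D[n]['px'].astype(int);x,y,z=np.moveaxis(W,-1,0);b=px.sum(-1)
    def comp(m,name,mn=40):
        k,l,s,_=cv2.connectedComponentsWithStats(m.astype(np.uint8))
        for i in range(1,k):
            if s[i,4]>mn: rect(W[l==i],n+' '+name)
    work=(x>.3)&(x<.95)&(y>-.5)&(y<.5)
    comp(work&(z>.034)&(z<.048)&(b>480),'panel',300)
    comp(work&(z>.03)&(z<.05),'viewerbox',300)
    mx=work&(y<-.15)&(x<.66)
    comp(mx&(z>.074)&(z<.088)&(b>300),'deck',200)
    comp(mx&(z>.115)&(z<.14)&(b>250),'core',5)
    comp(mx&(z>.09)&(z<.14)&(b<150),'catch',5)
    comp(mx&(z>.09)&(z<.104)&(b>300),'caps',3)
    comp(work&(y>-.15)&(y<.05)&(x<.66)&(z>.015)&(z<.06),'vial',5)
    c=D[n]['px']
t=D['top']['px'][215:375,420:560]; s=D['side']['px'][300:460,310:510]
a=cv2.resize(t,None,fx=2.8,fy=2.8,interpolation=3); b_=cv2.resize(s,None,fx=2,fy=2.8,interpolation=3)
save('pics/crop.png',np.hstack([a,b_]))
```

```text
top viewerbox 392 rect [751.9 171.3] [71.  79.8] 4.9 z med 0.0484 mean [0.7479 0.1709]
top viewerbox 569 rect [ 432.3 -183.1] [271.8 131.8] 18.8 z med 0.0458 mean [ 0.3947 -0.197 ]
top viewerbox 6348 rect [448.7 211. ] [150.4 190.3] 77.9 z med 0.0390 mean [0.4482 0.2104]
top viewerbox 454 rect [455.5 424.7] [101.1  99.7] 64.8 z med 0.0314 mean [0.4544 0.4326]
top deck 4773 rect [ 477.6 -252.2] [161.5 172.1] 72.0 z med 0.0797 mean [ 0.4779 -0.2508]
top core 180 rect [ 482.7 -255.3] [31.5 25.1] 73.1 z med 0.1232 mean [ 0.4833 -0.2532]
top catch 103 rect [ 488.4 -235. ] [12.8 27.1] 72.1 z med 0.1147 mean [ 0.4895 -0.2319]
top catch 56 rect [ 476.4 -273.3] [ 4. 25.] 72.6 z med 0.1195 mean [ 0.4757 -0.2726]
top caps 31 rect [ 523.5 -255.2] [10.1 11.5] 1.2 z med 0.0948 mean [ 0.5237 -0.2555]
top caps 31 rect [ 517.3 -275.7] [11.6 10.1] 90.0 z med 0.0947 mean [ 0.5175 -0.2755]
top caps 29 rect [ 509.5 -250.7] [12.3 10.1] 89.8 z med 0.0947 mean [ 0.5095 -0.2511]
top caps 31 rect [ 503.3 -271. ] [10.1 10.4] 80.2 z med 0.0956 mean [ 0.5031 -0.2707]
top caps 65 rect [ 455.7 -233.4] [11.7 26.6] 
[... 1199 characters left out ...]
e catch 260 rect [ 477.7 -273.9] [14.2 26.9] 74.6 z med 0.1115 mean [ 0.4755 -0.2771]
side caps 46 rect [ 525.6 -257.7] [12.7 11.9] 77.6 z med 0.0931 mean [ 0.5252 -0.2582]
side caps 72 rect [ 514.2 -276.2] [13.  23.9] 73.1 z med 0.0930 mean [ 0.515  -0.2777]
side caps 106 rect [ 457.4 -235.9] [13.6 28.4] 73.1 z med 0.0934 mean [ 0.4567 -0.2364]
side caps 104 rect [ 451.2 -256.8] [13.5 27.7] 68.3 z med 0.0930 mean [ 0.4507 -0.2563]
side vial 101 rect [5.904e+02 3.000e-01] [15.6 15.4] 17.4 z med 0.0320 mean [ 0.5882 -0.0009]
side vial 120 rect [382.4   8.7] [16.7 17. ] 6.5 z med 0.0348 mean [0.3813 0.0062]
side vial 134 rect [ 388.8 -143.2] [13.3 33.6] 88.6 z med 0.0477 mean [ 0.3835 -0.1442]
```

View pics/crop.png

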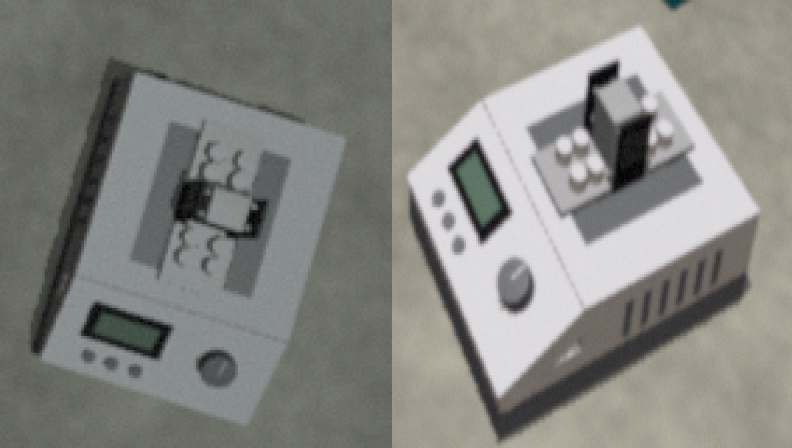

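The crop confirms the carrier: a grey core with a black pad on each side and white caps. I take the grip point as (0.483, -0.2545, ~0.110) with yaw -18°, and the large panel's centre as about (0.459, 0.209, 0.039). The tool's y axis is at 76.4° and has to be at 72°.

>>> {"method": "drive_tool", "body": {
  "commands": "40 -30 0 0 0 -1 85; 40 -30 0 0 0 -1 85; 40 -30 0 0 0 -1 85; 40 -30 0 0 0 -1.4 85; 40 -30 0 0 0 0 85",
  "newtons": 60
}}

```text
t: 0.72
ee_pos: [0.3594, 0.5049, 0.231]
tool_rot: [-0.0, 0.156, 0.988, -0.0]
wrist_force: [0.6, 0.7, 0.4]
opening: 0.0851
grip_force: 0.0
```

>>> {"method": "drive_tool", "body": {
  "commands": "20 -48 0 0 0 0 85; 20 -48 0 0 0 0 85; 20 -48 0 0 0 0 85; 20 -48 0 0 0 0 85; 20 -48 0 0 0 0 85"
}}

```text
t: 1.35
ee_pos: [0.4586, 0.2645, 0.2311]
tool_rot: [-0.0, 0.156, 0.988, -0.0]
wrist_force: [-0.6, 0.4, -0.8]
opening: 0.085
grip_force: 0.0
```

>>> {"method": "drive_tool", "body": {
  "commands": "0 -48 0 0 0 0 85; 0 -48 0 0 0 0 85; 0 -48 0 0 0 0 85; 0 -48 0 0 0 0 85; 0 -48 0 0 0 0 85"
}}

```text
t: 1.98
ee_pos: [0.458, 0.0247, 0.2311]
tool_rot: [-0.0, 0.156, 0.988, -0.0]
wrist_force: [0.1, -0.1, 0.1]
opening: 0.085
grip_force: 0.0
```

>>> {"method": "drive_tool", "body": {
  "commands": "5 -48 0 0 0 0 85; 5 -48 0 0 0 0 85; 5 -48 0 0 0 0 85; 5 -48 0 0 0 0 85; 5 -40 0 0 0 0 85"
}}

```text
t: 2.6
ee_pos: [0.4831, -0.2077, 0.231]
tool_rot: [-0.0, 0.157, 0.988, 0.0]
wrist_force: [0.3, -0.1, 0.2]
opening: 0.0848
grip_force: 0.0
```

>>> {"method": "drive_tool", "body": {
  "commands": "0 0 0 0 0 0 85; 0 0 0 0 0 0 85"
}}

```text
t: 2.85
ee_pos: [0.4832, -0.2055, 0.231]
tool_rot: [-0.0, 0.156, 0.988, 0.0]
wrist_force: [0.4, 0.6, 0.7]
opening: 0.0848
grip_force: 0.0
```

>>> {"method": "drive_tool", "body": {
  "commands": "0 -25 0 0 0 0 85; 0 -24 0 0 0 0 85; 0 0 -30 0 0 0 85; 0 0 -30 0 0 0 85; 0 0 -30 0 0 0 85"
}}

```text
t: 3.48
ee_pos: [0.4835, -0.2537, 0.1406]
tool_rot: [0.0, 0.156, 0.988, -0.0]
wrist_force: [0.6, 0.5, -0.1]
opening: 0.0853
grip_force: 0.0
```

>>> {"method": "drive_tool", "body": {
  "commands": "0 0 -20 0 0 0 85; 0 0 0 0 0 0 85; 0 0 0 0 0 0 85"
}}

```text
t: 3.85
ee_pos: [0.4839, -0.2548, 0.1226]
tool_rot: [0.001, 0.156, 0.988, -0.0]
wrist_force: [-0.7, 1.1, 1.0]
opening: 0.0851
grip_force: 0.0
```

Run:
```python
from h import *
c,W=cam('side'); t,_=cam('top')
a=cv2.resize(c['pixels'][240:440,310:510],None,fx=2,fy=2,interpolation=3); b=cv2.resize(t['pixels'][190:390,400:600],None,fx=2,fy=2,interpolation=3)
save('pics/near.png',np.hstack([a,b]))
```

```text
(no output)
```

View pics/near.png

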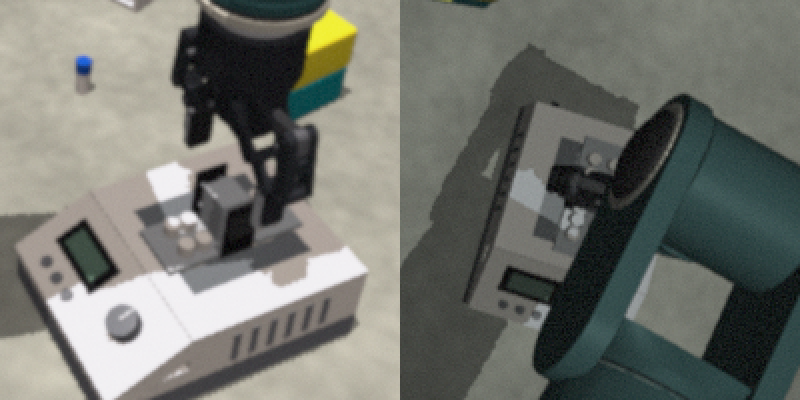

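Run:
```python
from h import *
c,W=cam('side'); R=np.array(c['R']);f=240/np.tan(np.radians(c['vertical_fov'])/2)
o=bot.observe();p=o['ee_pos'];print(p)
def pr(X):
    q=R@X+c['t'];return np.round([2*(q[0]/q[2]*f+c['cx']-310),2*(q[1]/q[2]*f+c['cy']-240)])
yv=np.array([np.cos(np.radians(72)),np.sin(np.radians(72)),0])
for k in(-.0425,.0425,-.057,.057): print(k,pr(p+yv*k+[0,0,.013]),pr(p+yv*k+[0,0,.032]))
print('catch',pr(np.array([.483,-.2545,.128])+.024*yv),pr(np.array([.483,-.2545,.128])-.024*yv))
# finger points in carrier frame
xv=np.array([yv[1],-yv[0],0])
for z0,z1 in((.125,.132),(.132,.14),(.14,.155),(.155,.17)):
    m=(W[...,2]>z0)&(W[...,2]<z1)&(np.hypot(W[...,0]-p[0],W[...,1]-p[1])<.09)
    Q=W[m]-p; a=Q@xv*1000; b=Q@yv*1000
    for s in(b>10,b<-10):
        if s.sum(): print(z0,s.sum(),'x',np.round(np.percentile(a[s],[3,50,97])),'y',np.round(np.percentile(b[s],[3,50,97])))
```

```text
[ 0.48376644 -0.25499645  0.1224502 ]
-0.0425 [259. 218.] [263. 200.]
0.0425 [197. 144.] [200. 126.]
-0.057 [271. 232.] [275. 213.]
0.057 [188. 132.] [190. 114.]
catch [208. 166.] [243. 208.]
0.125 38 x [-12.  -0.  13.] y [19. 21. 24.]
0.125 27 x [-12.  -3.   7.] y [-25. -23. -20.]
0.132 33 x [-10.  -3.   9.] y [40. 42. 46.]
0.132 13 x [-11.  -8.  -4.] y [-51. -49. -44.]
0.14 99 x [-11.  -2.  11.] y [40. 42. 50.]
0.14 107 x [-11.  -6.   7.] y [-58. -54. -44.]
0.155 105 x [-11.  -3.  11.] y [40. 42. 49.]
0.155 93 x [-11.  -7.   4.] y [-58. -53. -45.]
```

The fingers are centred across the catches and level along x. I'll descend and pinch.

>>> {"method": "drive_tool", "body": {
  "commands": "0 0 -12 0 0 0 85; 0 0 -10 0 0 0 85; 0 0 -10 0 0 0 85; 0 0 0 0 0 0 85; 0 0 0 0 0 0 60"
}}

```text
t: 4.62
ee_pos: [0.4834, -0.2549, 0.0895]
tool_rot: [0.0, 0.156, 0.988, -0.0]
wrist_force: [0.4, 0.0, -0.1]
opening: 0.0695
grip_force: 0.0
```

>>> {"method": "drive_tool", "body": {
  "commands": "0 0 0 0 0 0 50; 0 0 0 0 0 0 40; 0 0 0 0 0 0 30; 0 0 0 0 0 0 20; 0 0 0 0 0 0 20"
}}

```text
t: 5.25
ee_pos: [0.4838, -0.255, 0.0903]
tool_rot: [0.001, 0.156, 0.988, -0.0]
wrist_force: [-0.5, 1.1, 7.5]
opening: 0.0338
grip_force: 60.4
```

>>> {"method": "drive_tool", "body": {
  "commands": "0 0 0 0 0 0 20; 0 0 0 0 0 0 20; 0 0 0 0 0 0 20; 0 0 0 0 0 0 20"
}}

```text
t: 5.75
ee_pos: [0.4838, -0.255, 0.0903]
tool_rot: [0.001, 0.156, 0.988, -0.0]
wrist_force: [0.6, 1.0, 9.1]
opening: 0.034
grip_force: 60.4
```

>>> {"method": "drive_tool", "body": {
  "commands": "0 0 3 0 0 0 20; 0 0 4 0 0 0 20; 0 0 6 0 0 0 20; 0 0 6 0 0 0 20"
}}

```text
t: 6.25
ee_pos: [0.4834, -0.2548, 0.1087]
tool_rot: [-0.0, 0.156, 0.988, 0.0]
wrist_force: [-0.3, -0.0, -1.2]
opening: 0.0341
grip_force: 59.9
```

Wrist force is about -1 to -2 N, so the carrier is free of the latch. I'll keep lifting.

>>> {"method": "drive_tool", "body": {
  "commands": "0 0 10 0 0 0 20; 0 0 12 0 0 0 20; 0 0 12 0 0 0 20; 0 0 12 0 0 0 20; 0 0 12 0 0 0 20"
}}

```text
t: 6.88
ee_pos: [0.4834, -0.2549, 0.1672]
tool_rot: [0.0, 0.156, 0.988, -0.0]
wrist_force: [-0.1, -1.2, -2.0]
opening: 0.0342
grip_force: 59.9
```

>>> {"method": "drive_tool", "body": {
  "commands": "0 0 10 0 0 0 20; 0 0 6 0 0 0 20; 0 0 0 0 0 0 20; 0 0 0 0 0 0 20"
}}

```text
t: 7.38
ee_pos: [0.4832, -0.2547, 0.1818]
tool_rot: [-0.0, 0.156, 0.988, 0.0]
wrist_force: [-0.1, 0.3, -2.5]
opening: 0.0342
grip_force: 59.9
```

Run:
```python
from h import *
c,W=cam('side')
save('pics/lift.png',cv2.resize(c['pixels'][140:440,240:540],None,fx=1.7,fy=1.7))
```

```text
(no output)
```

View pics/lift.png

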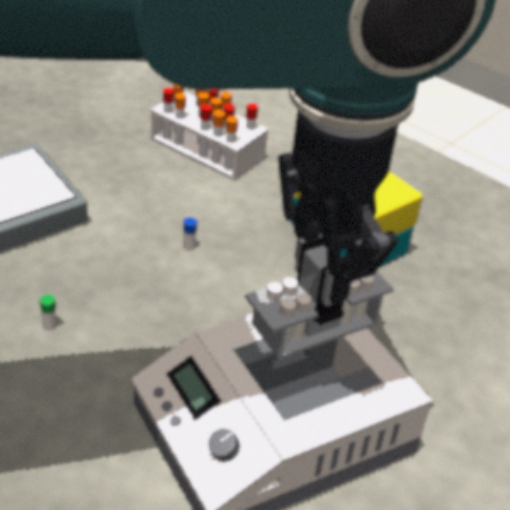

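The carrier hangs level at about (320,310) in the crop, above the empty well. Next I move it to the panel with a smooth ramp: dx -24, dy +464.

>>> {"method": "drive_tool", "body": {
  "commands": "0 8 0 0 0 0 20; -1 14 0 0 0 0 20; -1 20 0 0 0 0 20; -1 25 0 0 0 0 20; -1 28 0 0 0 0 20"
}}

```text
t: 8.05
ee_pos: [0.4791, -0.158, 0.1824]
tool_rot: [0.0, 0.156, 0.988, 0.0]
wrist_force: [-0.4, -1.1, -1.7]
opening: 0.0342
grip_force: 59.9
```

>>> {"method": "drive_tool", "body": {
  "commands": "-2 30 0 0 0 0 20; -2 30 0 0 0 0 20; -2 30 0 0 0 0 20; -2 30 0 0 0 0 20; -2 30 0 0 0 0 20"
}}

```text
t: 8.68
ee_pos: [0.4687, -0.0079, 0.1824]
tool_rot: [0.0, 0.156, 0.988, 0.0]
wrist_force: [0.5, -0.4, -1.7]
opening: 0.0337
grip_force: 59.9
```

>>> {"method": "drive_tool", "body": {
  "commands": "-2 30 0 0 0 0 20; -2 30 0 0 0 0 20; -2 30 0 0 0 0 20; -2 30 0 0 0 0 20; -1 26 0 0 0 0 20"
}}

```text
t: 9.3
ee_pos: [0.4594, 0.1381, 0.1825]
tool_rot: [0.0, 0.156, 0.988, 0.0]
wrist_force: [0.5, -0.4, -2.3]
opening: 0.0338
grip_force: 59.9
```

>>> {"method": "drive_tool", "body": {
  "commands": "-1 22 0 0 0 0 20; -1 18 0 0 0 0 20; 0 14 0 0 0 0 20; 0 10 0 0 0 0 20; 0 6 0 0 0 0 20"
}}

```text
t: 9.93
ee_pos: [0.4584, 0.2065, 0.1823]
tool_rot: [-0.0, 0.156, 0.988, -0.0]
wrist_force: [-0.8, -0.2, -2.1]
opening: 0.0339
grip_force: 59.9
```

>>> {"method": "drive_tool", "body": {
  "commands": "0 3 0 0 0 0 20; 0 0 -8 0 0 0 20; 0 0 -12 0 0 0 20; 0 0 -12 0 0 0 20; 0 0 -8 0 0 0 20"
}}

```text
t: 10.55
ee_pos: [0.4581, 0.2089, 0.141]
tool_rot: [-0.0, 0.156, 0.988, -0.0]
wrist_force: [-0.1, 1.1, -1.8]
opening: 0.0338
grip_force: 59.9
```

>>> {"method": "drive_tool", "body": {
  "commands": "0 0 0 0 0 0 20; 0 0 0 0 0 0 20; 0 0 0 0 0 0 20; 0 0 0 0 0 0 20"
}}

```text
t: 11.05
ee_pos: [0.4584, 0.2092, 0.1426]
tool_rot: [0.0, 0.156, 0.988, 0.0]
wrist_force: [-0.0, 0.3, -1.5]
opening: 0.0341
grip_force: 59.9
```

Run:
```python
from h import *
c,W=cam('side'); t,Wt=cam('top'); print(bot.observe()['ee_pos'])
save('pics/fin.png',np.hstack([cv2.resize(c['pixels'][130:370,100:340],(400,400)),cv2.resize(t['pixels'][200:400,180:380],(400,400))]))
```

```text
[0.45840236 0.20920027 0.14247226]
```

View pics/fin.png

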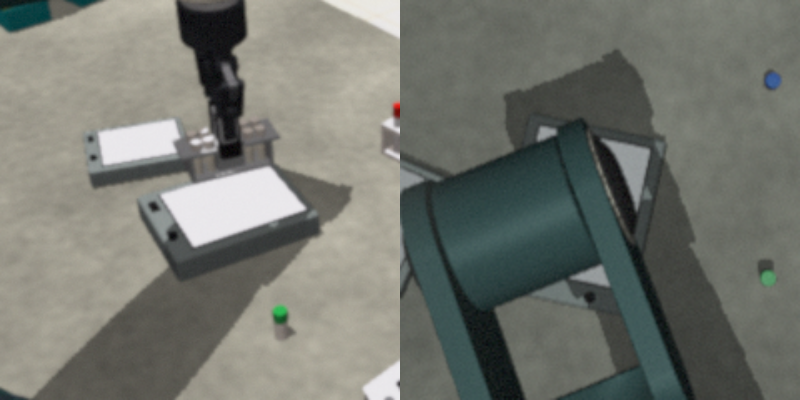

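The carrier hangs level over the large panel at (232,178) in the side crop. The lit panel's centre is at (233,207), which matches a height of about 5 cm. The vials and rack are untouched, so I'm handing in.

```bash
python3 -c "
from rig import bot
print(bot.close_job())"
```

```text
the job is handed in; nothing more can be done
None
```

I handed the job in at about 11 s on the robot's clock: the carrier is held by its pinched catches, level and still, over the middle of the large viewer's panel and about 5 cm above it; no verdict came back.

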